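# Shut the spouts of the open paint tins

### The job

The pour is finished and two of the three paint tins still have their spout flap up: push both raised flaps all the way down until they lie shut and level over their spouts, and leave the third tin shut. Only push: do not pick up, tip or shove the tins, and leave everything else on the bench where it is.

Things in the scene. Friction and masses are not known exactly. Their poses are not given: they have to be found in the camera images.
- tin_tall: loose paint tin 108 mm across, 130 mm high, the tallest of the three; its flap starts raised (0.8 to 1.8 rad). Origin: centre of its underside, z up. Its black mixing lid, 114 mm across, has its flat top 146 mm above the bench; the spout is on the -x half; a black grip at +x, 16 mm thick, no higher than the lid, reaches 102 mm from the axis
- flap_tall (a joint): spout flap of tin_tall: flat grey plate 56 x 50 x 5 mm, hinged across the lid's middle along the tin's y. 0 rad = shut, level over the spout, pointing to the tin's -x; pi/2 = upright; 1.9 = stop, leaning back towards the grip. Stiff hinge (about 0.025 N m): it stays at whatever angle it is left; no spring, no catch
- flap_tall_hinge (a point): middle of that flap's hinge line, 4 mm to +x of the tin's axis, 158 mm above the bench, 12 mm above the lid's flat top; fixed on the tin, with its axes
- flap_tall_edge (a point): middle of that flap's free edge, 56 mm from the hinge line; axes turn with the flap (shut: the tin's)
- tin_squat: loose paint tin 100 mm across, 95 mm high, one of two equal low ones; its flap starts raised (0.8 to 1.8 rad). Origin: centre of its underside, z up. Its black mixing lid, 106 mm across, has its flat top 111 mm above the bench; the spout is on the -x half; a black grip at +x, 16 mm thick, no higher than the lid, reaches 98 mm from the axis
- flap_squat (a joint): spout flap of tin_squat: flat grey plate 52 x 50 x 5 mm, hinged across the lid's middle along the tin's y. 0 rad = shut, level over the spout, pointing to the tin's -x; pi/2 = upright; 1.9 = stop, leaning back towards the grip. Stiff hinge (about 0.025 N m): it stays at whatever angle it is left; no spring, no catch
- flap_squat_hinge (a point): middle of that flap's hinge line, 4 mm to +x of the tin's axis, 123 mm above the bench, 12 mm above the lid's flat top; fixed on the tin, with its axes
- flap_squat_edge (a point): middle of that flap's free edge, 52 mm from the hinge line; axes turn with the flap (shut: the tin's)
- tin_third: loose paint tin 100 mm across, 95 mm high, one of two equal low ones; its flap starts shut (0). Origin: centre of its underside, z up. Its black mixing lid, 106 mm across, has its flat top 111 mm above the bench; the spout is on the -x half; a black grip at +x, 16 mm thick, no higher than the lid, reaches 98 mm from the axis
- flap_third (a joint): spout flap of tin_third: flat grey plate 52 x 50 x 5 mm, hinged across the lid's middle along the tin's y. 0 rad = shut, level over the spout, pointing to the tin's -x; pi/2 = upright; 1.9 = stop, leaning back towards the grip. Stiff hinge (about 0.025 N m): it stays at whatever angle it is left; no spring, no catch
- flap_third_hinge (a point): middle of that flap's hinge line, 4 mm to +x of the tin's axis, 123 mm above the bench, 12 mm above the lid's flat top; fixed on the tin, with its axes
- flap_third_edge (a point): middle of that flap's free edge, 52 mm from the hinge line; axes turn with the flap (shut: the tin's)
- cup: white open mixing cup, 84 mm across the rim, 105 mm high, on the pan of the scale at the robot's left; loose; origin at the centre of its underside
- bottle: small white bottle, 38 mm across, 85 mm high, between two tins; loose; origin at the centre of its underside
- stirrer: stirring spatula, 200 mm long, lying flat on the bench between two tins; loose; lies along its x
- tape: roll of tape, 100 mm across, 25 mm high, flat on the bench to the right; loose; origin at the centre of its underside
- thinner: white bottle, 72 mm across, 160 mm high, behind the tins; loose; origin at the centre of its underside
- spare_cup: white open cup like the one on the scale, on the bench behind the tins; loose; origin at the centre of its underside

How it is judged:
By the outcome, as a careful person would: the job done as asked, in the order asked, and still so for the second after the job is handed in, with the robot touching nothing.
It also fails if it takes over 43 s, if anything falls off the work surface, if the arm or the gripper's body presses on something with over 40 N, if the wrist force passes 120 N, or if a joint passes its speed limit or range.

### The arm

A 7-joint arm with a two-finger parallel gripper is mounted at the origin on the work surface. World frame = base frame: x ahead of the robot, y to its left, z up, the work surface at z = 0. Lengths are in mm, angles in rad, forces in N, time in s.
With the tool pointing down it reaches from about 400 to 875 mm from the base axis. Payload 19.3 kg.
Tool frame: the origin (TCP) lies midway between the tips of the shut fingers; the grasp point (between the pads) lies 19 mm behind it; z points along the fingers, y is the line along which they close (so a half turn about z gives the same grasp; the last joint's range is limited). The gripper opens to 85 mm and grips with 20 to 120 N. Pads are 22 mm wide; open, the fingers measure 114 mm over their backs; the gripper's body (76 mm by 85 mm) begins 54 mm behind the grasp point. The pads swing forward as they close: fully open they stand 13 mm farther back than shut.
Start: joints at [1.247, 0.521, -0.036, 1.599, 0.021, 1.021, -0.113], TCP at [156.899, -604.977, 231.291] pointing down, gripper open.
Joint ranges: [-2.91, 2.91], [-0.3, 2.13], [-1.5, 1.42], [0.17, 2.43], [-1.26, 4.41], [0.16, 1.93], [-2.52, 2.52]. Speed limits (rad/s): [1.89, 1.89, 2.39, 2.39, 3.01, 3.01, 3.01].

### API

Orientations are given as a unit quaternion [w, x, y, z].
In Python, from plant import status, eyes, r gives the robot as it stands.
- The arm moves only by the tool servo_tool, never from a script. Its arguments are lists of equal length, an entry for each row: "rotation": the turn, a rotation vector about the tool's x, y, z in degrees, a list of three; "linear": the shift along the tool's x, y, z in cm, a list of three; "fingers": the opening, from 0 (shut) to 1 (fully open). A call has 1 to 5 rows; each row is the pose to reach, as a shift and turn from the pose commanded when the call began, along the tool's axes at that moment; what a row does not reach only later rows make up. A row lasts 1/8 s, in which the tool goes at most 62.5 mm and 10.7 degrees, less where a joint would pass 70% of its speed; a pose out of reach is approached as far as the arm can. A call with a gripper value outside its range is refused whole. The fingers move at their own pace and stop on an object; the grip force is fixed at half the most. Time passes only in rows, so rows that repeat a pose let the fingers close. It gives the time, the measured TCP pose, the force, the opening and the grip force at its end, in the units of the state.
- status.sense(): the state, without advancing time (a new reading comes with each control period).
- eyes.get_image(name): name is "scene" or "top"; returns the picture (384x512x3 uint8, blue, green, red); there is no depth.
- eyes.camera_model(name): a dict with "K" (3x3 intrinsics, pixels), "k1" (the pictures are not rectified: a ray, as slopes to the right and down, at radius r is drawn at 1 + k1 r^2 times it, then the intrinsics apply), "R" (3x3) and "t" (3): a world point X has camera coordinates R X + t. Camera axes: x right, y down, z forward; pixel columns grow to the right and rows downward; lengths in mm; the calibration is good to about 2 mm. A picture is of the moment at which its call begins. camera_model takes no time and is no camera call.
- r.sign_off(): hands the job in; it is judged then, once.
The state is a dict: "time": time; "q": joint angles; "dq": joint speeds; "joint_torque": joint torques, N m; "ee_pos": TCP position; "tool_rot": TCP orientation; "force": force on the tool from outside, world axes, zero at the start; "wrist_torque": the same for the moment, N m; "gripper_width": finger opening in mm; "grip_force": force on a finger pad.
Only numpy, scipy, OpenCV 4.12 (cv2) and the standard library are available. Lean on these libraries where they do the work, as an engineer would, in place of code of your own. Each camera call takes 0.05 s, during which the arm holds its last target. There are 200 camera calls.

## Working session

There is one attempt and no reset: what is moved stays moved. The work goes in short steps, Python scripts to look and compute and a tool call to move; the robot and the scene stay as the last step left them, time stands still between calls to the robot, and variables do not carry over. Pictures are saved under pics/ and viewed, at most 10 in all, crops included, and the job is handed in when it is done.

Besides the shell and the picture viewer there is one more tool, called after ">>>" by a JSON object that holds its "api" and its "payload". servo_tool: Moves the arm, as the interface text tells. Its arguments: {"type":"object","properties":{"rotation":{"type":"array","items":{"type":"array","items":{"type":"number"}}},"linear":{"type":"array","items":{"type":"array","items":{"type":"number"}}},"fingers":{"type":"array","items":{"type":"number"}}},"required":["rotation","linear","fingers"]}

```bash
mkdir -p pics; ls
python3 - <<'E'
from plant import status, eyes, r
import cv2,numpy as np
for n in("scene","top"):
    im=eyes.get_image(n); cv2.imwrite(f"pics/{n}0.png",im)
    m=eyes.camera_model(n); print(n,m)
s=status.sense(); print(s)
E
```

```text
pics
scene {'K': array([[453.41084093,   0.        , 256.69965956],
       [  0.        , 453.41084093, 197.67655591],
       [  0.        ,   0.        ,   1.        ]]), 'k1': -0.01202438811344517, 'R': array([[ 0.64929823,  0.76051724,  0.00503379],
       [ 0.51182656, -0.43206164, -0.74253371],
       [-0.56253478,  0.48470224, -0.66978978]]), 't': array([-379.76967933, -194.31108838, 1680.98465319])}
top {'K': array([[365.31449708,   0.        , 253.36661603],
       [  0.        , 365.31449708, 194.77573533],
       [  0.        ,   0.        ,   1.        ]]), 'k1': 0.02498796123557638, 'R': array([[-0.01355661, -0.99989913, -0.00423702],
       [-0.9974238 ,  0.01382132, -0.07038982],
       [ 0.07044128,  0.00327186, -0.99751056]]), 't': array([  50.16283372,  596.39056311, 1313.77107298])}
{'time': 0.1, 'q': array([ 1.24676523,  0.52196377, -0.03632336,  1.59989313,  0.02120118,
        1.02109268, -0.11280896]), 'dq': array([-0.00118863, -0.00243771, -0.00236476, -0.00100459, -0.00081467,
        0.00146232,  0.00022026]), 'joint_torque': array([ 5.75800645e-03, -9.28484988e+01,  1.98588453e+00, -3.70531476e+01,
        1.84109010e-02,  5.32600054e-03,  5.38396847e-06]), 'ee_pos': array([ 156.84552098, -604.71953086,  230.79821745]), 'tool_rot': array([-4.76491645e-04,  9.91958422e-01,  1.26563237e-01, -9.55823654e-05]), 'force': array([-0.24873982,  0.65721905, -0.53798331]), 'wrist_torque': array([0.0147493 , 0.01730794, 0.04630487]), 'grip_force': 0.0, 'gripper_width': 85.54795730600674}
```

View pics/scene0.png

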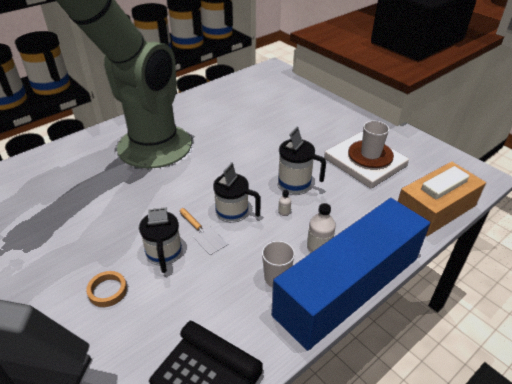

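View pics/top0.png

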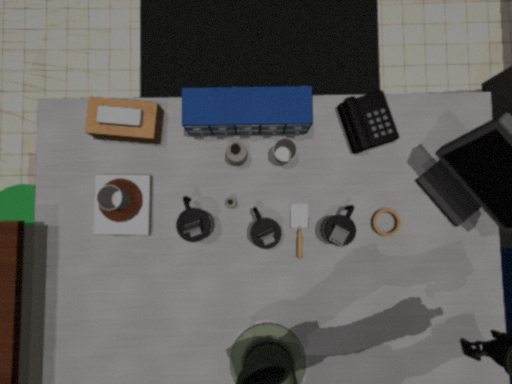

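The tall tin (top 193,225) and the middle squat tin (top 266,233) have raised flaps. The right tin (top 340,230) looks shut. Next I'll measure them and enlarge the crops.

```bash
cat > h.py <<'E'
import numpy as np,cv2
from plant import status, eyes, r
CM={n:eyes.camera_model(n) for n in("scene","top")}
def dist(m): return np.array([m["k1"],0,0,0.])
def ray(n,uv):
    m=CM[n]; p=cv2.undistortPoints(np.array(uv,float).reshape(-1,1,2),m["K"],dist(m)).reshape(-1,2)
    d=np.c_[p,np.ones(len(p))]@m["R"]; return -m["R"].T@m["t"],d
def onplane(n,uv,z):
    o,d=ray(n,uv); return o+d*((z-o[2])/d[:,2])[:,None]
def proj(n,X):
    m=CM[n]; return cv2.projectPoints(np.array(X,float).reshape(-1,1,3),cv2.Rodrigues(m["R"])[0],m["t"],m["K"],dist(m))[0].reshape(-1,2)
E
python3 - <<'E'
from h import *
t=cv2.imread("pics/top0.png"); s=cv2.imread("pics/scene0.png")
print(onplane("top",[(193,225),(266,233),(340,230)],120).round())
dark=(t.max(2)<60).astype(np.uint8)
for nm,c,z in(("tall",(193,225),146),("squat",(266,233),111),("third",(340,230),111)):
    w=np.zeros_like(dark); cv2.circle(w,c,32,1,-1)
    n,l,st,ce=cv2.connectedComponentsWithStats(dark*w); k=1+np.argmax(st[1:,4]); b=(l==k).astype(np.uint8)
    b=cv2.morphologyEx(b,cv2.MORPH_CLOSE,np.ones((15,15))) 
    # erode away the grip
    disc=cv2.morphologyEx(b,cv2.MORPH_OPEN,cv2.getStructuringElement(cv2.MORPH_ELLIPSE,(17,17)))
    ys,xs=np.nonzero(b); P=onplane("top",np.c_[xs,ys],z)
    cn=max(cv2.findContours(disc,0,1)[0],key=len)[:,0]
    Q=onplane("top",cn,z)[:,:2].astype(np.float32)
    (cx,cy),R=cv2.minEnclosingCircle(Q); fit=cv2.fitEllipse(Q)
    d=np.hypot(P[:,0]-fit[0][0],P[:,1]-fit[0][1]); far=P[d>72][:,:2].mean(0)-fit[0] if (d>72).any() else None
    print(nm,"encl",cx,cy,R,"ell",fit,"grip",far,np.degrees(np.arctan2(far[1],far[0])) if far is not None else None,d.max())
a=cv2.resize(t[190:260,165:375],None,fx=3.8,fy=3.8,interpolation=cv2.INTER_CUBIC)
b=cv2.resize(s[120:280,130:340],None,fx=3.7,fy=3.7,interpolation=cv2.INTER_CUBIC)
cv2.imwrite("pics/a.png",cv2.convertScaleAbs(a,alpha=1.7)); cv2.imwrite("pics/b.png",b)
E
```

```text
[[ 491.  246.  120.]
 [ 461.    1.  120.]
 [ 468. -247.  120.]]
tall encl 495.5677185058594 236.84693908691406 58.906131744384766 ell ((494.1556396484375, 237.99313354492188), (106.26687622070312, 115.21266174316406), 174.85986328125) grip [78.25165759 26.50938365] 18.714884061142214 95.80198632023739
squat encl 462.40374755859375 4.167557716369629 52.78685760498047 ell ((462.0487365722656, 3.2842822074890137), (97.21270751953125, 101.36885070800781), 147.7183380126953) grip [73.0961111  34.28852442] 25.13072031659596 91.31590518884789
third encl 473.630126953125 -241.42893981933594 59.69770812988281 ell ((471.597900390625, -242.75726318359375), (101.34508514404297, 116.74956512451172), 8.401884078979492) grip [ 68.76791131 -39.56192484] -29.911658616720526 90.88373932221563
```

View pics/a.png

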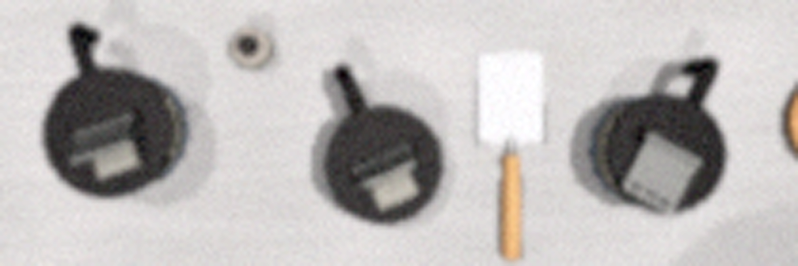

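View pics/b.png

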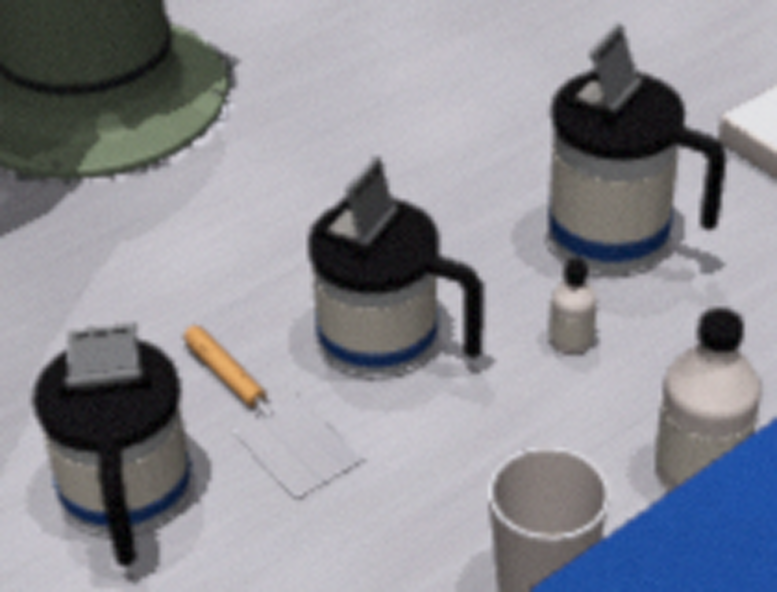

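Crop a shows the flap strips nearly edge-on at (100,130) and (385,162), with the spouts uncovered, and the third flap lying flat at (665,170). Crop b shows both raised flaps near upright. Next I'll cross-check the hinge and yaw, then move.

```bash
cat >> h.py <<'E'
def tri(a,b):
    o1,d1=ray("top",[a]);o2,d2=ray("scene",[b]);d1=d1[0];d2=d2[0]
    k=np.linalg.lstsq(np.c_[d1,-d2],o2-o1,rcond=None)[0]
    p,q=o1+k[0]*d1,o2+k[1]*d2; return ((p+q)/2).round(1),np.linalg.norm(p-q).round(1)
from scipy.spatial.transform import Rotation as Ro
def shift(W):
    s=status.sense(); q=s["tool_rot"]; Rt=Ro.from_quat([q[1],q[2],q[3],q[0]])
    p=s["ee_pos"]; print("t",s["time"],"p",p.round(1),"F",s["force"].round(1),"toolx",Rt.as_matrix()[:,0].round(3),"z",Rt.as_matrix()[:,2].round(3))
    for w in W: print(np.round(w,1),"-> cm",(Rt.inv().apply(np.array(w)-p)/10).round(2))
E
python3 - <<'E'
from h import *
A=lambda x,y:((x+.5)/3.8+165-.5,(y+.5)/3.8+190-.5); B=lambda x,y:((x+.5)/3.7+130-.5,(y+.5)/3.7+120-.5)
# squat: strip ends at top; grip bend
print("hinge sq",onplane("top",[A(358,185),A(416,163)],123).round(1)); print("hinge tall",onplane("top",[A(80,165),A(135,140)],158).round(1))
print("sq edge mid",tri(A(382,162),B(364,180)),"tall edge mid",tri(A(103,125),B(603,45)))
print("sq grip bend",tri(A(343,73),B(470,275)),"tall",tri(A(78,38),B(715,148)))
print(proj("scene",[[462,3,111],[494,238,146]]),[B(373,243),B(617,112)])
E
```

```text
hinge sq [[443.6  25.3 123. ]
 [462.2 -26.1 123. ]]
hinge tall [[465.6 263.4 158. ]
 [486.2 216.3 158. ]]
sq edge mid (array([462. ,   1.4, 170.1]), np.float64(9.7)) tall edge mid (array([494.7, 228. , 215.6]), np.float64(15.0))
sq grip bend (array([542.4,  36.5, 105.5]), np.float64(1.6)) tall (array([577.3, 270.9, 136.1]), np.float64(4.2))
[[230.82085607 183.69874014]
 [295.85788665 148.94981389]] [(230.44594594594594, 185.3108108108108), (296.3918918918919, 149.90540540540542)]
```

Run:
```python
from h import *
shift([[510,23,231],[510,23,148]])
```

```text
t 0.1 p [ 156.8 -604.7  230.8] F [-0.2  0.7 -0.5] toolx [ 0.968  0.251 -0.   ] z [-0.     0.001 -1.   ]
[510  23 231] -> cm [ 4.995e+01 -5.189e+01  3.000e-02]
[510  23 148] -> cm [ 49.95 -51.89   8.33]
```

>>> {"api": "servo_tool", "payload": {"rotation": [[0,0,0],[0,0,0],[0,0,0],[0,0,0],[0,0,0]], "linear": [[49.9,-51.9,0],[49.9,-51.9,0],[49.9,-51.9,0],[49.9,-51.9,0],[49.9,-51.9,0]], "fingers": [0,0,0,0,0]}}

```text
time: 0.72
ee_pos: [310.6, -330.7, 231.3]
tool_rot: [0.0, 0.992, 0.127, 0.0]
force: [2.1, 0.1, 0.4]
gripper_width: 0.2
grip_force: 0.0
```

>>> {"api": "servo_tool", "payload": {"rotation": [[0,0,0],[0,0,0],[0,0,0],[0,0,0],[0,0,0]], "linear": [[28.2,-29.2,0],[28.2,-29.2,0],[28.2,-29.2,0],[28.2,-29.2,0],[28.2,-29.2,0]], "fingers": [0,0,0,0,0]}}

```text
time: 1.35
ee_pos: [464.3, -58.6, 231.3]
tool_rot: [0.0, 0.992, 0.126, 0.0]
force: [1.2, -0.8, 0.7]
gripper_width: 0.0
grip_force: 0.0
```

>>> {"api": "servo_tool", "payload": {"rotation": [[0,0,-7.5],[0,0,-7.5],[0,0,-7.5]], "linear": [[0,0,0],[0,0,0],[0,0,0]], "fingers": [0,0,0]}}

```text
time: 1.72
ee_pos: [463.4, -61.3, 231.2]
tool_rot: [0.0, 0.982, 0.189, -0.0]
force: [-0.2, -1.0, 0.6]
gripper_width: 0.0
grip_force: 0.0
```

Run:
```python
from h import *
shift([[510,23,231],[510,23,148],[452,0,148]])
```

```text
t 1.725 p [463.4 -61.3 231.2] F [-0.2 -1.   0.6] toolx [ 0.928  0.371 -0.   ] z [-0. -0. -1.]
[510  23 231] -> cm [ 7.46 -6.09  0.02]
[510  23 148] -> cm [ 7.46 -6.09  8.32]
[452   0 148] -> cm [ 1.22 -6.11  8.32]
```

>>> {"api": "servo_tool", "payload": {"rotation": [[0,0,0],[0,0,0],[0,0,0],[0,0,0],[0,0,0]], "linear": [[7.5,-6.1,0],[7.5,-6.1,0],[7.5,-6.1,4.5],[7.5,-6.1,8.3],[7.5,-6.1,8.3]], "fingers": [0,0,0,0,0]}}

```text
time: 2.35
ee_pos: [508.9, 23.4, 146.6]
tool_rot: [-0.0, 0.982, 0.19, -0.002]
force: [-0.1, 0.2, 1.5]
gripper_width: -0.4
grip_force: 0.0
```

Run:
```python
from h import *
shift([[466,5,123]])
t=eyes.get_image("top");s=eyes.get_image("scene")
a=cv2.resize(t[190:270,215:305],None,fx=5,fy=5,interpolation=cv2.INTER_CUBIC)
b=cv2.resize(s[120:200,190:280],None,fx=5,fy=5,interpolation=cv2.INTER_CUBIC)
cv2.imwrite("pics/c.png",cv2.vconcat([cv2.convertScaleAbs(a,alpha=1.7),b])[:, :][0:800][::1] if 0 else cv2.resize(cv2.hconcat([cv2.convertScaleAbs(a,alpha=1.7),b]),(800,356)))
```

```text
t 2.35 p [508.9  23.4 146.6] F [-0.1  0.2  1.5] toolx [ 0.928  0.373 -0.004] z [-0.004 -0.    -1.   ]
[466   5 123] -> cm [-4.66  0.11  2.38]
```

View pics/c.png

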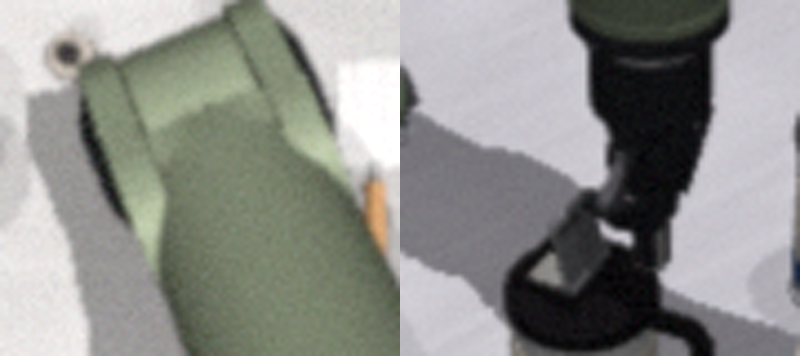

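The right half shows the shut fingers at (655,240), standing clear behind the squat flap at (580,240). I'll sweep slowly.

>>> {"api": "servo_tool", "payload": {"rotation": [[0,0,0],[0,0,0],[0,0,0],[0,0,0],[0,0,0]], "linear": [[-1.2,0,0],[-2.2,0,0],[-3,0,0],[-3.8,0,0],[-4.6,0,0]], "fingers": [0,0,0,0,0]}}

```text
time: 3.08
ee_pos: [467.3, 6.8, 148.4]
tool_rot: [-0.0, 0.982, 0.191, 0.0]
force: [1.9, 0.3, -1.0]
gripper_width: -0.2
grip_force: 0.5
```

>>> {"api": "servo_tool", "payload": {"rotation": [[0,0,0],[0,0,0],[0,0,0],[0,0,0],[0,0,0]], "linear": [[-0.8,0,0],[-1.6,0,0.2],[-2.2,0,0.6],[-2.7,0,1.0],[-3,0,1.3]], "fingers": [0,0,0,0,0]}}

```text
time: 3.7
ee_pos: [439.6, -4.4, 134.9]
tool_rot: [-0.0, 0.982, 0.191, -0.0]
force: [1.2, 0.4, 1.0]
gripper_width: -0.1
grip_force: 0.3
```

Run:
```python
from h import *
shift([[466,5,123],[435.4,-7.4,126]])
s=eyes.get_image("scene")
cv2.imwrite("pics/d.png",cv2.resize(s[130:220,180:290],None,fx=5,fy=5,interpolation=cv2.INTER_CUBIC))
```

```text
t 3.7 p [439.6  -4.4 134.9] F [1.2 0.4 1. ] toolx [ 0.927  0.375 -0.   ] z [-0.  0. -1.]
[466   5 123] -> cm [2.8  0.12 1.19]
[435.4  -7.4 126. ] -> cm [-0.5   0.12  0.9 ]
```

View pics/d.png

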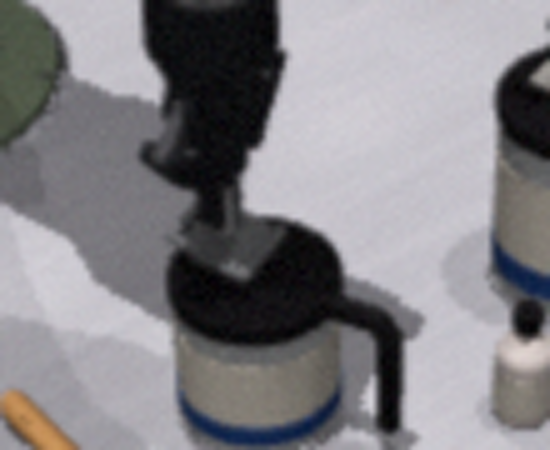

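The fingertips at (215,225) sit on top of the lowered flap at (230,240), nearly shut. I'll press down gently and watch the force.

>>> {"api": "servo_tool", "payload": {"rotation": [[0,0,0],[0,0,0],[0,0,0],[0,0,0]], "linear": [[-0.4,0,0.3],[-0.5,0,0.6],[-0.5,0,0.9],[-0.5,0,0.9]], "fingers": [0,0,0,0]}}

```text
time: 4.25
ee_pos: [435.2, -6.1, 126.1]
tool_rot: [-0.0, 0.982, 0.191, -0.0]
force: [0.4, 0.1, -0.9]
gripper_width: -0.2
grip_force: 0.0
```

>>> {"api": "servo_tool", "payload": {"rotation": [[0,0,0],[0,0,0],[0,0,0]], "linear": [[0,0,0.1],[0,0,0.2],[0,0,0.2]], "fingers": [0,0,0]}}

```text
time: 4.62
ee_pos: [435.4, -6.2, 125.0]
tool_rot: [0.0, 0.982, 0.191, 0.0]
force: [-6.7, -0.6, 22.2]
gripper_width: 0.1
grip_force: 11.3
```

>>> {"api": "servo_tool", "payload": {"rotation": [[0,0,0],[0,0,0],[0,0,0],[0,0,0],[0,0,0]], "linear": [[0,0,-2],[0,0,-7],[0,0,-11.5],[19.8,-20.5,-11.5],[19.8,-20.5,-11.5]], "fingers": [0,0,0,0,0]}}

```text
time: 5.25
ee_pos: [483.0, 110.7, 240.2]
tool_rot: [0.0, 0.982, 0.19, 0.001]
force: [1.4, -1.4, -0.1]
gripper_width: 0.2
grip_force: 0.0
```

Run:
```python
from h import *
shift([[542.5,258,240],[542.5,258,184]])
```

```text
t 5.25 p [483.  110.7 240.2] F [ 1.4 -1.4 -0.1] toolx [0.928 0.373 0.002] z [ 0.002 -0.    -1.   ]
[542.5 258.  240. ] -> cm [ 11.02 -11.45   0.04]
[542.5 258.  184. ] -> cm [ 11.01 -11.45   5.64]
```

>>> {"api": "servo_tool", "payload": {"rotation": [[0,0,0],[0,0,0],[0,0,0],[0,0,0],[0,0,0]], "linear": [[11,-11.4,0],[11,-11.4,0],[11,-11.4,0],[11,-11.4,0],[11,-11.4,0]], "fingers": [0,0,0,0,0]}}

```text
time: 5.88
ee_pos: [541.1, 256.1, 239.1]
tool_rot: [0.0, 0.982, 0.191, -0.0]
force: [-0.8, 0.0, -0.3]
gripper_width: 0.1
grip_force: 0.0
```

Run:
```python
from h import *
shift([[542.5,258,184],[498,240,158]])
```

```text
t 5.875 p [541.1 256.1 239.1] F [-0.8  0.  -0.3] toolx [ 0.927  0.375 -0.001] z [-0.    -0.001 -1.   ]
[542.5 258.  184. ] -> cm [ 0.21 -0.12  5.51]
[498 240 158] -> cm [-4.59 -0.12  8.11]
```

Now descend behind the tall flap, and then sweep as before.

>>> {"api": "servo_tool", "payload": {"rotation": [[0,0,0],[0,0,0],[0,0,0]], "linear": [[0.2,-0.1,3],[0.2,-0.1,5.5],[0.2,-0.1,5.5]], "fingers": [0,0,0]}}

```text
time: 6.25
ee_pos: [542.1, 256.9, 183.3]
tool_rot: [0.001, 0.982, 0.191, -0.001]
force: [-0.1, -1.1, -0.4]
gripper_width: 0.1
grip_force: 0.0
```

>>> {"api": "servo_tool", "payload": {"rotation": [[0,0,0],[0,0,0],[0,0,0],[0,0,0],[0,0,0]], "linear": [[-1.2,0,0],[-2.2,0,0],[-3,0,0],[-3.8,0,0],[-4.6,0,0]], "fingers": [0,0,0,0,0]}}

```text
time: 6.88
ee_pos: [499.6, 240.9, 184.5]
tool_rot: [-0.0, 0.982, 0.191, 0.0]
force: [1.7, 0.4, -0.0]
gripper_width: -0.4
grip_force: 0.5
```

>>> {"api": "servo_tool", "payload": {"rotation": [[0,0,0],[0,0,0],[0,0,0],[0,0,0],[0,0,0]], "linear": [[-0.8,0,0],[-1.6,0,0.2],[-2.2,0,0.6],[-2.7,0,1.0],[-3.1,0,1.3]], "fingers": [0,0,0,0,0]}}

```text
time: 7.5
ee_pos: [471.0, 229.3, 170.9]
tool_rot: [0.0, 0.982, 0.191, -0.0]
force: [-0.1, 0.3, 0.1]
gripper_width: 0.2
grip_force: 0.3
```

Run:
```python
from h import *
shift([[466,227.5,161]])
s=eyes.get_image("scene")
cv2.imwrite("pics/e.png",cv2.resize(s[100:240,190:340],None,fx=4,fy=4,interpolation=cv2.INTER_CUBIC))
```

```text
t 7.5 p [471.  229.3 170.9] F [-0.1  0.3  0.1] toolx [ 0.927  0.375 -0.   ] z [-0. -0. -1.]
[466.  227.5 161. ] -> cm [-0.53 -0.02  0.99]
```

View pics/e.png

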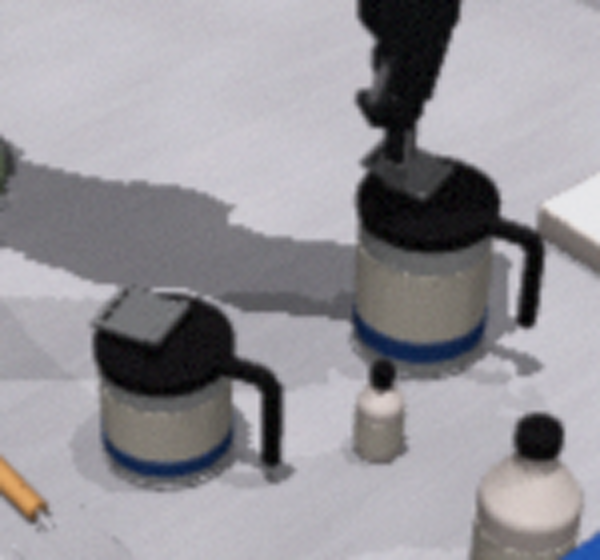

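The squat flap at (145,315) lies shut. The tall flap at (410,175) is nearly down under the fingers, so I'll press it.

>>> {"api": "servo_tool", "payload": {"rotation": [[0,0,0],[0,0,0],[0,0,0],[0,0,0]], "linear": [[-0.4,0,0.3],[-0.5,0,0.6],[-0.5,0,0.9],[-0.5,0,0.9]], "fingers": [0,0,0,0]}}

```text
time: 8.05
ee_pos: [466.6, 227.6, 162.1]
tool_rot: [0.0, 0.982, 0.191, -0.0]
force: [-0.8, -0.5, 0.5]
gripper_width: 0.1
grip_force: 0.0
```

>>> {"api": "servo_tool", "payload": {"rotation": [[0,0,0],[0,0,0],[0,0,0]], "linear": [[0,0,0.1],[0,0,0.2],[0,0,0.2]], "fingers": [0,0,0]}}

```text
time: 8.43
ee_pos: [466.7, 227.6, 160.5]
tool_rot: [0.0, 0.982, 0.191, 0.0]
force: [-1.8, -0.7, 3.9]
gripper_width: -0.1
grip_force: 2.1
```

>>> {"api": "servo_tool", "payload": {"rotation": [[0,0,0],[0,0,0],[0,0,0]], "linear": [[0,0,0.1],[0,0,0.1],[0,0,0.1]], "fingers": [0,0,0]}}

```text
time: 8.8
ee_pos: [466.7, 227.7, 160.1]
tool_rot: [0.0, 0.982, 0.191, 0.0]
force: [-5.3, -3.5, 16.7]
gripper_width: 0.1
grip_force: 8.7
```

>>> {"api": "servo_tool", "payload": {"rotation": [[0,0,0],[0,0,0],[0,0,0],[0,0,0],[0,0,0]], "linear": [[0,0,-2],[0,0,-6],[0,0,-12],[0,0,-15],[0,15,-15]], "fingers": [0,0,0,0,0]}}

```text
time: 9.43
ee_pos: [490.1, 172.9, 311.9]
tool_rot: [-0.001, 0.981, 0.194, 0.002]
force: [2.4, -1.2, -1.0]
gripper_width: -0.2
grip_force: 0.0
```

>>> {"api": "servo_tool", "payload": {"rotation": [[0,0,0],[0,0,0],[0,0,0]], "linear": [[0,10,0],[0,10,0],[0,10,0]], "fingers": [0,0,0]}}

```text
time: 9.8
ee_pos: [528.4, 74.0, 309.0]
tool_rot: [0.0, 0.982, 0.189, -0.0]
force: [-0.5, 0.3, -0.0]
gripper_width: -0.2
grip_force: 0.0
```

Run:
```python
from h import *
shift([])
s=eyes.get_image("scene");t=eyes.get_image("top"); cv2.imwrite("pics/top9.png",t)
cv2.imwrite("pics/f.png",cv2.resize(s[120:260,130:330],None,fx=4,fy=4,interpolation=cv2.INTER_CUBIC))
s0=cv2.imread("pics/scene0.png")
# tin shift check: blue bands
for nm,(x0,x1,y0,y1) in dict(tall=(270,325,170,200),squat=(205,260,195,230),third=(135,190,240,275)).items():
    for im in(s0,s):
        c=im[y0:y1,x0:x1].astype(int); m=(c[...,0]-c[...,2]>40)
        print(nm,m.sum(),np.argwhere(m).mean(0).round(2))
```

```text
t 9.8 p [528.4  74.  309. ] F [-0.5  0.3 -0. ] toolx [ 0.929  0.371 -0.   ] z [-0.    -0.001 -1.   ]
tall 101 [16.56 23.76]
tall 92 [16.61 24.63]
squat 63 [21.   25.75]
squat 63 [20.98 25.7 ]
third 50 [18.08 26.66]
third 53 [17.75 27.94]
```

View pics/f.png

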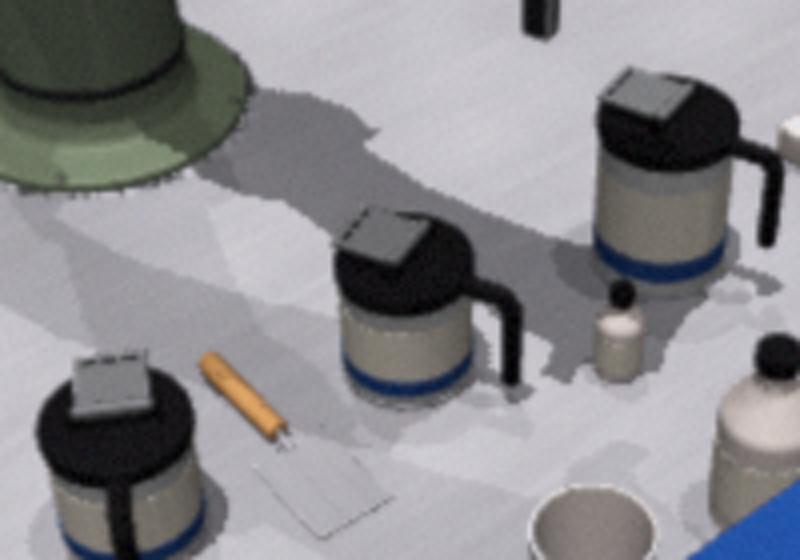

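Flaps at (650,93) and (385,235) now lie shut like the third tin's at (112,385), and the tins have not moved. The arm is clear, so I'm handing in.

```bash
python3 -c "
from plant import r
print(r.sign_off())"
```

```text
the job is handed in; nothing more can be done
None
```

Both raised flaps, on `tin_tall` and `tin_squat`, are pushed shut. In the last scene picture they look level, `tin_third` is still shut and no tin has visibly moved; the job was handed in at about 10 s of the 43 s limit.

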